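# Press the proud paint-tin lid home

## Robot

A 6-joint arm with a two-finger parallel gripper is mounted at the origin on the work surface. World frame = base frame: x ahead of the robot, y to its left, z up, the work surface at z = 0. Lengths are in m, angles in rad, forces in N, time in s.
With the tool pointing down it reaches from about 0.35 to 0.975 m from the base axis. Payload 4.9 kg.
Tool frame: the origin (TCP) lies at the very end of the fingers, on their centre line; the grasp point (between the pads) lies 19 mm behind it; z points along the fingers, y is the line along which they close (so a half turn about z gives the same grasp; the last joint's range is limited). The gripper opens to 85 mm and grips with 20 to 120 N. Pads are 22 mm wide; open, the fingers measure 114 mm over their backs; the gripper's body (76 mm by 85 mm) begins 54 mm behind the grasp point. The pads swing forward as they close: fully open they stand 13 mm farther back than shut.
Start: joints at [1.097, 0.053, 1.613, -0, 1.476, -0.119], TCP at [0.217, 0.586, 0.231] pointing down, gripper open.
Joint ranges: [-3.01, 3.01], [-1.01, 2.22], [0.06, 2.58], [-1.02, 4.17], [0.09, 2.62], [-3.14, 3.14]. Speed limits (rad/s): [2.57, 2.57, 3.14, 3.14, 3.14, 3.14].

## Interface

Orientations are given as a rotation vector (axis times angle).
In Python, from station import ctrl gives the robot as it stands.
- The arm moves only by the tool jog_arm, never from a script. Its argument "plan" is a list of rows, each a list of 7 numbers: the shift along the tool's x, y, z in units of 0.02 m (1.0 is 0.02 m), then the turn, a rotation vector about the tool's x, y, z in units of 45 degrees (1.0 is 45 degrees), then the opening, from -1 (shut) to 1 (fully open). A call has 1 to 8 rows; each row shifts and turns the commanded pose from where the row before left it, along the tool's axes as they then stand; what a row does not reach is not made up. A row lasts 1/10 s, in which the tool goes at most 50 mm and 8.59 degrees, less where a joint would pass 70% of its speed; a pose out of reach is approached as far as the arm can. A call with a number of a shift or a turn outside -1 to 1 is refused whole. A call with a gripper value outside its range is refused whole. The fingers move at their own pace and stop on an object; "grip_force" is the grip in N (left out, the last holds). Time passes only in rows, so rows that do not move let the fingers close. It gives the time, the measured TCP pose, the force, the opening and the grip force at its end, in the units of the state.
- ctrl.get_obs(): the state, without advancing time (a new reading comes with each control period).
- ctrl.get_image(name): name is "scene" or "top" or "wrist"; returns (picture, depth): 384x512x3 uint8, red, green, blue; 384x512 float32, m along the optical axis (not along the pixel's ray), 0 where there is no reading.
- ctrl.camera_info(name): a dict with "camera_matrix" (3x3 intrinsics, pixels), "rvec" (rotation vector, rad) and "tvec" (3), from world to camera coordinates, as OpenCV has them; the wrist camera has in their place "T_tool_cam" (4x4, takes a point from camera to tool coordinates, whose origin is the TCP and whose axes are the flange's). Camera axes: x right, y down, z forward; pixel columns grow to the right and rows downward; lengths in m; the calibration is good to about 2 mm. A picture is of the moment at which its call begins: read the wrist's pose just before it. camera_info takes no time and is no camera call.
- ctrl.finish_job(): hands the job in; it is judged then, once.
The state is a dict: "t": time; "q": joint angles; "dq": joint speeds; "effort": joint torques, N m; "tool_pos": TCP position; "tool_rot": TCP orientation; "contact_force": force on the tool from outside, world axes, zero at the start; "wrist_torque": the same for the moment, N m; "opening": finger opening in m; "grip_force": force on a finger pad.
Only numpy, scipy, OpenCV 4.12 (cv2) and the standard library are available. Lean on these libraries where they do the work, as an engineer would, in place of code of your own. Each camera call takes 0.05 s, during which the arm holds its last target. There are 200 camera calls.

## Task

One of the three paint tins on the studio table has a lid that still stands proud of its rim. Press that lid gently straight down with your fingertips until it is fully home like the other two, then back away. Do not pick up or shift the tin, do not touch the other two tins, and leave the mug, the tape, the screwdriver and the brush where they are.

Things in the scene. Friction and masses are not known exactly. Their poses are not given: they have to be found in the camera images.
- tin_a: plain steel paint tin, 84 mm in diameter, rim 94 mm above the table, paper label round the side, thin wire bail hanging down its -x side at yaw 0 (thin, within 10 mm of the side), loose, about 0.7 kg, standing upright. Origin at the centre of its underside, z up. This is the tin whose lid stands proud.
- lid_top (a point): centre of the flat top of tin_a's proud lid: a bare metal disc 72 mm in diameter on a narrower skirt, on the tin's axis. It starts 110 to 115 mm above the table; fully home it is 96 mm above the table, 2 mm above the tin's rim.
- lid (a joint): how far tin_a's lid stands above its seat, in m: 0 fully home, 0.014 to 0.019 at the start, 0.021 at most. It slides straight down the tin's axis against a steady friction of about 2.5 N, stays where it is left, and meets a hard stop when home; stopping the push at about 8 N of force makes sure that it is home.
- tin_b: plain steel paint tin, 84 mm in diameter, rim 94 mm above the table, paper label round the side, thin wire bail hanging down its -x side at yaw 0 (thin, within 10 mm of the side), loose, about 0.7 kg, standing upright. Origin at the centre of its underside, z up. Its lid (same 72 mm disc) is already home, its top 96 mm above the table. Leave alone.
- tin_c: plain steel paint tin, 84 mm in diameter, rim 94 mm above the table, paper label round the side, thin wire bail hanging down its -x side at yaw 0 (thin, within 10 mm of the side), loose, about 0.7 kg, standing upright. Origin at the centre of its underside, z up. Its lid (same 72 mm disc) is already home, its top 96 mm above the table. Leave alone.
- mug: white ceramic mug, 76 mm in diameter, 85 mm high, handle at its +y side; origin at the centre of its underside. Leave alone.
- tape: roll of paper tape lying flat, 100 mm outside, 76 mm inside, 24 mm high; origin at the centre of its underside. Leave alone.
- opener: flat screwdriver used to open tins, lying along its own x axis, about 200 mm long, under 35 mm high; origin near its middle. Leave alone.
- brush: paint brush lying along its own x axis, about 200 mm long, under 35 mm high; origin near its middle. Leave alone.
Not all that is in view belongs to the job. What is shaped like the tin_a but pink is not meant.

How it is judged:
By the outcome, as a careful person would: the job done as asked, in the order asked, and still so for the second after the job is handed in, with the robot touching nothing.
It also fails if it takes over 32 s, if anything falls off the work surface, if the arm or the gripper's body presses on something with over 40 N, if the wrist force passes 120 N, or if a joint passes its speed limit or range.

## Working session

There is one attempt and no reset: what is moved stays moved. The work goes in short steps, Python scripts to look and compute and a tool call to move; the robot and the scene stay as the last step left them, time stands still between calls to the robot, and variables do not carry over. Pictures are saved under pics/ and viewed, at most 10 in all, crops included, and the job is handed in when it is done.

Besides the shell and the picture viewer there is one more tool, called after "Emit:" in YAML: its name, and indented under it one key for each argument. jog_arm: Moves the arm, as the interface text tells. Shifts and turns lie within -1 to 1; 1 stands for 0.02 m of shift or 45 degrees of turn. Its arguments: {"type":"object","properties":{"plan":{"type":"array"},"grip_force":{"type":"number"}},"required":["plan"]}

```bash
mkdir -p pics; cat > h.py <<'E'
import numpy as np, cv2
from station import ctrl
def cloud(name):
    im,d=ctrl.get_image(name); c=ctrl.camera_info(name)
    K=np.array(c["camera_matrix"]);R=cv2.Rodrigues(np.array(c["rvec"],float))[0];t=np.array(c["tvec"],float).ravel()
    v,u=np.mgrid[:384,:512]
    p=np.stack([(u-K[0,2])/K[0,0]*d,(v-K[1,2])/K[1,1]*d,d],-1)
    return im,d,(p-t)@R
E
python3 - <<'E'
from h import *
for n in("scene","top"):
    im,d,P=cloud(n); np.savez(f"{n}.npz",im=im,d=d,P=P)
    cv2.imwrite(f"pics/{n}.png",im[...,::-1])
    m=((P[...,2]>.088)&(P[...,2]<.125)&(d>0)).astype(np.uint8)
    k,l,s,c=cv2.connectedComponentsWithStats(m)
    for i in range(1,k):
        if s[i,4]>40:
            q=P[l==i]; top=q[q[:,2]>np.percentile(q[:,2],95)-.004]
            print(n,c[i].round(),s[i],np.percentile(q[:,2],[5,50,95]).round(4),((top.min(0)+top.max(0))/2).round(4),np.ptp(top,axis=0).round(3),np.median(im[l==i],0))
o=ctrl.get_obs();print(o["t"],o["tool_pos"],o["tool_rot"],o["contact_force"])
E
```

```text
scene [38.  3.] [  0   0  87  11 544] [0.0892 0.1031 0.1213] [-1.3367 -0.766   0.1211] [0.038 0.233 0.007] [127. 126. 116.]
scene [228.  92.] [209  81  37  19 367] [0.0896 0.1069 0.1237] [ 0.0343 -0.0017  0.1223] [0.069 0.127 0.005] [66. 42. 36.]
scene [234. 144.] [220 136  28  17 375] [0.0902 0.0947 0.0972] [ 0.3571 -0.0824  0.0959] [0.083 0.082 0.005] [185. 117. 134.]
scene [339. 154.] [325 145  30  19 409] [0.0896 0.0944 0.0974] [0.5041 0.1906 0.0959] [0.079 0.078 0.005] [177. 170. 164.]
scene [506. 166.] [499 150  13  35 249] [0.09   0.1052 0.1229] [0.7198 0.5752 0.122 ] [0.085 0.059 0.006] [82. 81. 76.]
scene [264. 169.] [249 160  31  20 472] [0.0901 0.0947 0.0972] [ 0.5049 -0.0385  0.0963] [0.082 0.079 0.006] [179. 171. 165.]
scene [204. 177.] [188 165  32  25 620] [0.0902 0.1092 0.1123] [ 0.4953 -0.2041  0.1112] [0.074 0.071 0.006] [173. 165. 158.]
scene [151. 181.] [135 171  33  22 538] [0.0902 0.095  0.0973] [ 0.4625 -0.3352  0.0965] [0.082 0.08  0.006] [188.5 118.  135. ]
top [  3. 103.] [  0  91  10  25 171] [0.0897 0.1025 0.1201] [0.7639 0.5502 0.12  ] [0.028 0.006 0.006] [80. 72. 69.]
top [152. 212.] [ 134  194   37   37 1058] [0.0907 0.0948 0.0978] [0.5    0.1919 0.0966] [0.082 0.08  0.006] [203. 196. 186.]
top [253. 212.] [ 235  194   37   36 1054] [0.0908 0.0948 0.0979] [ 0.5015 -0.037   0.0971] [0.08  0.079 0.006] [204. 203. 196.]
top [326. 215.] [ 308  197   37   37 1080] [0.0912 0.1098 0.1129] [ 0.4933 -0.2038  0.1119] [0.069 0.069 0.006] [203. 203. 200.]
top [385. 231.] [ 367  213   38   37 1104] [0.0909 0.095  0.0979] [ 0.4583 -0.3356  0.0973] [0.08  0.081 0.007] [203. 135. 154.]
top [272. 278.] [ 253  259   38   39 1149] [0.0909 0.095  0.0979] [ 0.3534 -0.08    0.0973] [0.08  0.081 0.007] [204. 137. 156.]
0.1 [0.21685558 0.58556653 0.23020078] [-5.54309635e-01 -3.09173417e+00  2.78685315e-03] [ 0.42932239  0.46601731 -0.27341887]
```

View pics/scene.png

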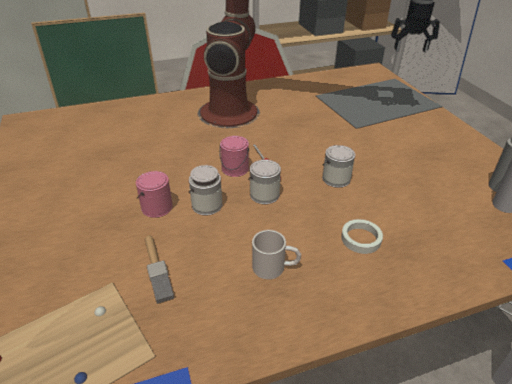

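View pics/top.png

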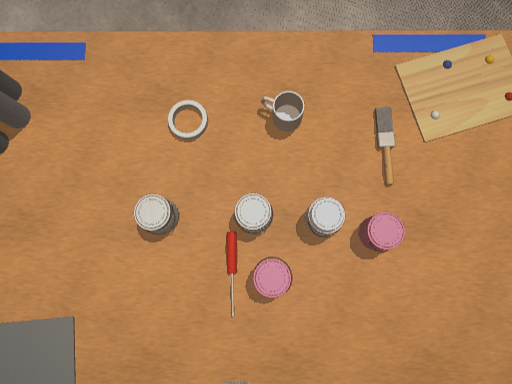

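Candidates for the tin (scene pixels):
- Steel tins at (339,154), (264,169) and (204,177).
- Pink tins at (234,144) and (151,181), which are excluded by colour.

Only (204,177), top view (326,215), has its lid at about 0.111 m. The others read about 0.096 m. I'll check that choice in a crop.

```bash
python3 - <<'E'
from h import *
im=np.load("scene.npz")["im"][125:225,120:290]
cv2.imwrite("pics/crop.png",cv2.resize(im,None,fx=4.5,fy=4.5,interpolation=cv2.INTER_CUBIC)[...,::-1])
# lid disc centre by circle fit on high points
for n in("scene","top"):
    z=np.load(n+".npz");P=z["P"]
    m=(P[...,2]>.106)&(P[...,2]<.118)&(np.hypot(P[...,0]-.494,P[...,1]+.204)<.05)
    c,r=cv2.minEnclosingCircle(P[m][:,:2].astype(np.float32));print(n,c,r,P[m].mean(0))
o=ctrl.get_obs();R=cv2.Rodrigues(np.array(o["tool_rot"]))[0]
print(R.T@(np.array([.494,-.204,.16])-o["tool_pos"])/.02)
E
```

```text
scene (0.4952365458011627, -0.20560649037361145) 0.03778164088726044 [ 0.49727205 -0.20401009  0.11042805]
top (0.49378329515457153, -0.20328666269779205) 0.03589567169547081 [ 0.49330157 -0.20334116  0.11055145]
[-26.71004303 -32.19874291   3.5631112 ]
```

View pics/crop.png

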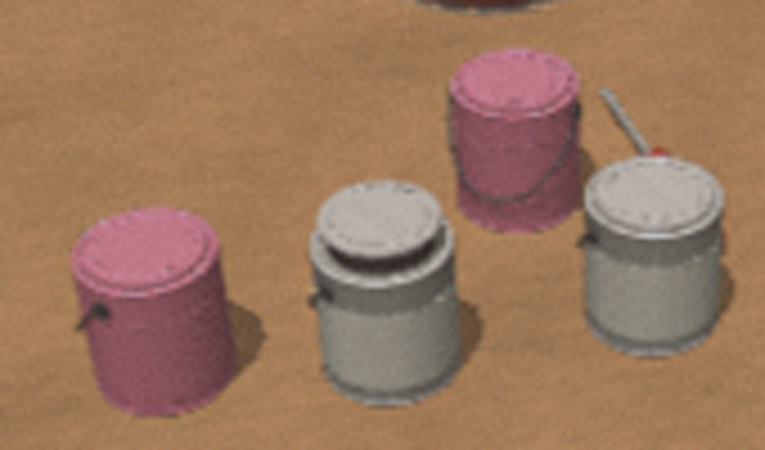

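The crop confirms it. The steel tin in the middle (crop (385,290), scene (204,177)) has its lid standing proud with a dark gap under the disc, and the pink tins and the steel tin on the right are closed. The disc radius of 36 mm and height of 111 mm match the description. I'll shut the fingers and go over at the current height.

Emit:
jog_arm:
  plan:
    - [-0.83,-1,0,0,0,0,-1]
    - [-0.83,-1,0,0,0,0,-1]
    - [-0.83,-1,0,0,0,0,-1]
    - [-0.83,-1,0,0,0,0,-1]
    - [-0.83,-1,0,0,0,0,-1]
    - [-0.83,-1,0,0,0,0,-1]
    - [-0.83,-1,0,0,0,0,-1]
    - [-0.83,-1,0,0,0,0,-1]
  grip_force: 20

```text
t: 0.9
tool_pos: [0.286, 0.3886, 0.2307]
tool_rot: [-0.554, -3.092, 0.001]
contact_force: [1.2, -1.3, -0.5]
opening: 0.0002
grip_force: 0.0
```

Emit:
jog_arm:
  plan:
    - [-0.83,-1,0,0,0,0,-1]
    - [-0.83,-1,0,0,0,0,-1]
    - [-0.83,-1,0,0,0,0,-1]
    - [-0.83,-1,0,0,0,0,-1]
    - [-0.83,-1,0,0,0,0,-1]
    - [-0.83,-1,0,0,0,0,-1]
    - [-0.83,-1,0,0,0,0,-1]
    - [-0.83,-1,0,0,0,0,-1]

```text
t: 1.7
tool_pos: [0.3549, 0.1926, 0.2308]
tool_rot: [-0.554, -3.092, 0.0]
contact_force: [-0.2, 0.1, 0.3]
opening: -0.0002
grip_force: 0.0
```

Emit:
jog_arm:
  plan:
    - [-0.83,-1,0,0,0,0,-1]
    - [-0.83,-1,0,0,0,0,-1]
    - [-0.83,-1,0,0,0,0,-1]
    - [-0.83,-1,0,0,0,0,-1]
    - [-0.83,-1,0,0,0,0,-1]
    - [-0.83,-1,0,0,0,0,-1]
    - [-0.83,-1,0,0,0,0,-1]
    - [-0.83,-1,0,0,0,0,-1]

```text
t: 2.5
tool_pos: [0.4239, -0.0035, 0.2308]
tool_rot: [-0.555, -3.092, -0.0]
contact_force: [0.5, -0.4, 0.0]
opening: -0.0001
grip_force: 0.0
```

Emit:
jog_arm:
  plan:
    - [-0.83,-1,0,0,0,0,-1]
    - [-0.83,-1,0,0,0,0,-1]
    - [-0.83,-1,0,0,0,0,-1]
    - [-0.83,-1,0,0,0,0,-1]
    - [-0.83,-1,0,0,0,0,-1]
    - [-0.83,-1,0,0,0,0,-1]
    - [-0.83,-1,0,0,0,0,-1]
    - [0,0,0,0,0,0,-1]

```text
t: 3.3
tool_pos: [0.4844, -0.1762, 0.2306]
tool_rot: [-0.559, -3.091, 0.0]
contact_force: [-0.4, 0.7, 0.4]
opening: 0.0001
grip_force: 0.0
```

```bash
python3 - <<'E'
from h import *
o=ctrl.get_obs();R=cv2.Rodrigues(np.array(o["tool_rot"]))[0]
print(o["t"],o["tool_pos"],R.round(3),o["contact_force"],o["opening"],o["q"])
print(R.T@(np.array([.494,-.204,.111])-o["tool_pos"])/.02)
E
```

```text
3.3 [ 0.48441841 -0.17615904  0.23064029] [[-0.937  0.35  -0.001]
 [ 0.35   0.937 -0.   ]
 [ 0.001 -0.    -1.   ]] [-0.39729595  0.65776554  0.39516468] 5.7943945924507015e-05 [-4.92916872e-01 -2.12211428e-01  1.86394201e+00 -5.84460402e-04
  1.49074862e+00 -1.70608749e+00]
[-0.94172792 -1.13357777  5.98163514]
```

Emit:
jog_arm:
  plan:
    - [-0.5,-0.6,0,0,0,0,-1]
    - [-0.44,-0.53,0,0,0,0,-1]
    - [0,0,1,0,0,0,-1]
    - [0,0,1,0,0,0,-1]
    - [0,0,1,0,0,0,-1]
    - [0,0,1,0,0,0,-1]
    - [0,0,1,0,0,0,-1]
    - [0,0,0,0,0,0,-1]

```text
t: 4.1
tool_pos: [0.4921, -0.2008, 0.1279]
tool_rot: [-0.553, -3.086, -0.003]
contact_force: [0.0, 0.2, -0.7]
opening: -0.0005
grip_force: 0.0
```

```bash
python3 - <<'E'
from h import *
o=ctrl.get_obs();print(o["t"],o["tool_pos"],o["contact_force"])
im,d,P=cloud("scene")
cv2.imwrite("pics/c2.png",cv2.resize(im[110:230,120:280],None,fx=4.5,fy=4.5)[...,::-1])
E
```

```text
4.1 [ 0.49213811 -0.20076462  0.12785452] [ 0.02085373  0.20795332 -0.68952513]
```

View pics/c2.png

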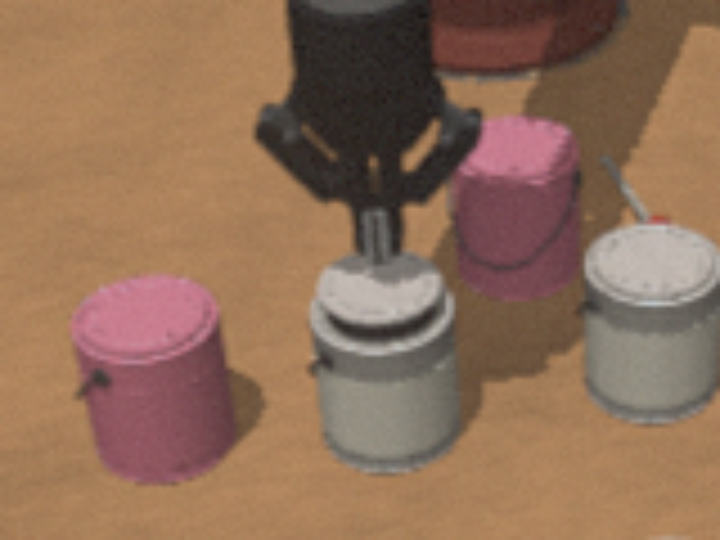

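The shut fingertips (crop (377,262)) are over the middle of the proud lid (crop (382,290)), with clearance all round. I'll press slowly and watch the force.

Emit:
jog_arm:
  plan:
    - [0,0,0.25,0,0,0,-1]
    - [0,0,0.25,0,0,0,-1]
    - [0,0,0.15,0,0,0,-1]
    - [0,0,0.1,0,0,0,-1]
    - [0,0,0.1,0,0,0,-1]
    - [0,0,0.1,0,0,0,-1]
    - [0,0,0.1,0,0,0,-1]

```text
t: 4.85
tool_pos: [0.4942, -0.2019, 0.1104]
tool_rot: [0.554, 3.092, -0.0]
contact_force: [-1.2, -0.0, 2.4]
opening: 0.0002
grip_force: 1.2
```

Emit:
jog_arm:
  plan:
    - [0,0,0.08,0,0,0,-1]
    - [0,0,0.08,0,0,0,-1]
    - [0,0,0.08,0,0,0,-1]
    - [0,0,0,0,0,0,-1]

```text
t: 5.25
tool_pos: [0.4942, -0.2018, 0.1054]
tool_rot: [0.554, 3.092, -0.0]
contact_force: [-0.3, -0.4, 1.0]
opening: 0.0003
grip_force: 0.3
```

Emit:
jog_arm:
  plan:
    - [0,0,0.08,0,0,0,-1]
    - [0,0,0.08,0,0,0,-1]
    - [0,0,0.08,0,0,0,-1]
    - [0,0,0.06,0,0,0,-1]
    - [0,0,0.05,0,0,0,-1]

```text
t: 5.75
tool_pos: [0.4941, -0.2019, 0.0984]
tool_rot: [0.554, 3.092, -0.0]
contact_force: [-0.2, 0.8, 1.4]
opening: 0.0001
grip_force: 1.1
```

Emit:
jog_arm:
  plan:
    - [0,0,0.04,0,0,0,-1]
    - [0,0,0,0,0,0,-1]

```text
t: 5.95
tool_pos: [0.4941, -0.2019, 0.0976]
tool_rot: [0.554, 3.092, -0.0]
contact_force: [0.7, -0.1, 0.9]
opening: 0.0004
grip_force: 0.5
```

Emit:
jog_arm:
  plan:
    - [0,0,0.04,0,0,0,-1]
    - [0,0,0,0,0,0,-1]

```text
t: 6.15
tool_pos: [0.4941, -0.2019, 0.0968]
tool_rot: [0.554, 3.092, -0.0]
contact_force: [-0.0, 0.1, 0.8]
opening: 0.0006
grip_force: 0.7
```

Emit:
jog_arm:
  plan:
    - [0,0,0.03,0,0,0,-1]
    - [0,0,0,0,0,0,-1]

```text
t: 6.35
tool_pos: [0.4941, -0.2019, 0.0963]
tool_rot: [0.554, 3.092, -0.0]
contact_force: [0.0, 0.4, 1.2]
opening: -0.0001
grip_force: 0.8
```

Emit:
jog_arm:
  plan:
    - [0,0,0.03,0,0,0,-1]
    - [0,0,0,0,0,0,-1]

```text
t: 6.55
tool_pos: [0.4942, -0.2019, 0.096]
tool_rot: [0.554, 3.092, -0.0]
contact_force: [0.1, 0.4, 5.2]
opening: -0.0001
grip_force: 2.0
```

Emit:
jog_arm:
  plan:
    - [0,0,0.02,0,0,0,-1]
    - [0,0,0,0,0,0,-1]

```text
t: 6.75
tool_pos: [0.4942, -0.2019, 0.096]
tool_rot: [0.554, 3.092, -0.0]
contact_force: [-1.9, 0.6, 6.8]
opening: -0.0003
grip_force: 3.1
```

The hard stop is reached at 0.096 m. One more small push should bring the force to about 8 N.

Emit:
jog_arm:
  plan:
    - [0,0,0.02,0,0,0,-1]
    - [0,0,0,0,0,0,-1]

```text
t: 6.95
tool_pos: [0.4942, -0.2019, 0.096]
tool_rot: [0.554, 3.092, -0.0]
contact_force: [-2.9, 1.6, 7.6]
opening: -0.0003
grip_force: 4.0
```

Emit:
jog_arm:
  plan:
    - [0,0,-0.1,0,0,0,-1]
    - [0,0,-0.3,0,0,0,-1]
    - [0,0,-1,0,0,0,-1]
    - [0,0,-1,0,0,0,-1]
    - [0,0,-1,0,0,0,-1]
    - [0,0,-1,0,0,0,-1]
    - [0,0,-1,0,0,0,-1]
    - [0,0,-1,0,0,0,-1]

```text
t: 7.75
tool_pos: [0.4937, -0.2016, 0.2234]
tool_rot: [-0.554, -3.092, -0.0]
contact_force: [-0.3, -0.6, -0.5]
opening: 0.0001
grip_force: 0.0
```

Emit:
jog_arm:
  plan:
    - [0.9,1,0,0,0,0,-1]
    - [0.9,1,0,0,0,0,-1]
    - [0.9,1,0,0,0,0,-1]
    - [0.9,1,0,0,0,0,-1]
    - [0.9,1,0,0,0,0,-1]
    - [0.9,1,0,0,0,0,-1]
    - [0.9,1,0,0,0,0,-1]
    - [0,0,0,0,0,0,-1]

```text
t: 8.55
tool_pos: [0.4235, -0.0248, 0.2226]
tool_rot: [-0.549, -3.093, -0.001]
contact_force: [0.7, 0.0, 0.3]
opening: 0.0001
grip_force: 0.0
```

```bash
python3 - <<'E'
from h import *
for n in("scene","top"):
    im,d,P=cloud(n); cv2.imwrite(f"pics/{n}_end.png",im[...,::-1])
    r=np.hypot(P[...,0]-.494,P[...,1]+.204)
    q=P[(r<.03)&(P[...,2]>.08)];print(n,np.percentile(q[:,2],[5,50,95]))
    q=P[(r<.06)&(P[...,2]>.088)&(P[...,2]<.12)];print(((q.min(0)+q.max(0))/2).round(4))
    z=np.load(n+".npz")["P"];q=z[(np.hypot(z[...,0]-.494,z[...,1]+.204)<.06)&(z[...,2]>.088)&(z[...,2]<.12)];print("before",((q.min(0)+q.max(0))/2).round(4))
o=ctrl.get_obs();print(o["t"],o["tool_pos"],o["contact_force"])
E
```

```text
scene [0.09322679 0.09531364 0.09763457]
[ 0.4967 -0.2034  0.0938]
before [ 0.4982 -0.2034  0.1011]
top [0.09272263 0.09561734 0.09805445]
[ 0.4942 -0.2033  0.0945]
before [ 0.494  -0.2029  0.1015]
8.65 [ 0.42443499 -0.02662897  0.22280315] [ 0.6578009  -0.53855708  1.4046164 ]
```

View pics/scene_end.png

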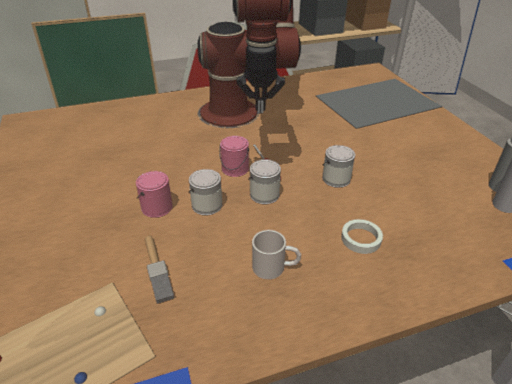

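The lid at (205,180) now sits flush like the others. The tin hasn't moved, nothing else was disturbed, and the arm is clear.

```bash
python3 -c "
from station import ctrl
print(ctrl.finish_job())"
```

```text
the job is handed in; nothing more can be done
None
```

I pressed tin_a's lid fully home (top at 96 mm, push stopped at about 7.6 N) with no measurable shift of the tin, backed the arm clear, and handed the job in at about 8.7 s.

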